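# Unclip the rivet magazine and stow it

## Task

At the leather bench, take the rivet magazine off its feeder dock: keep its release button pressed down, firmly but not hard, while you pull it straight out of the socket, without forcing the clip. Then lay it gently, flat and upright, in the empty wooden tray, and leave the die, the jar and the mallet alone.

Things in the scene. Friction and masses are not known exactly. Their poses are not given: they have to be found in the camera images.
- dock: Feeder dock, fixed: a flat aluminium apron (190 x 76 mm, top 10 mm above the bench) leading to a grey socket housing (78 deep x 104 wide x 59 mm high). Origin: on the bench at the socket's mouth, on its centre line; +x points into the socket. The magazine comes out along -x, sliding flat on the apron, which spans x = -190 to 0 mm.
- magazine: Loose grey rivet magazine, 0.18 to 0.33 kg. Origin: under the middle of its grip body, 100 long (x), 48 wide (y), 34 mm high; the plug tongue is at its +x end. Upright = button on top. At the start it is clipped fully home, resting on the apron, its origin 52 mm outside the mouth, axes parallel to the dock's.
- ridge_top (a point): Middle of the top of a ridge across the magazine, full width, 8 mm thick (x = -22 to -14 mm in the magazine's frame), 60 mm above its underside. The release button is the black ribbed thumb pad, 38 x 36 mm (x = -12.5 to 25.5 mm), in front of it; its height is screw-set, so its top when up is anywhere from 40 to 52 mm above the underside: find it by feel. A fingertip pressing the button can pull against it.
- tongue_tip (a point): Tip of the magazine's plug tongue (32 mm wide, 13 mm high, with a steel clip arm above it), at x = 108 mm in the magazine's frame. At the start it is 56 mm inside the socket (36 mm wide), where the arm's two teeth hook behind a strike bar under the roof.
- latch (a joint): Press depth of the button in m: 0 up, 0.005 at its rigid stop. Sprung: 3 N starts it, 8 N brings it to 3.5 mm, where the teeth just clear, 10 N to the stop; over 20 N cracks the pad. It must stay pressed deeper than 3.5 mm for the first 35 mm of the pull or a tooth catches. Dragging takes 5 to 12 N more. In the socket, over 30 N between magazine and dock damages the clip.
- magazine_mid (a point): Middle of the magazine's whole footprint (158 x 48 mm, tongue included), on its underside, at x = 29 mm in the magazine's frame.
- tray: Empty wooden tray, fixed, left or right of the dock: inside 168 mm long (x) by 60 mm wide (y), floor 5 mm thick, walls 5 mm thick and 16 mm high over the bench. Origin: centre of its underside. The magazine fits lengthwise, either way round, with 5 to 6 mm to spare on each side.
- die: Bystander: a loose cutting die, a plywood board 130 x 90 x 18 mm with a blue outline on top, on the side of the dock opposite the tray. Origin: centre of its underside.
- jar: Bystander: a loose jar, 64 mm in diameter, 75 mm high, far left. Origin: centre of its underside.
- mallet: Bystander: a loose mallet about 260 mm long lying far right, head 60 mm high. Origin: on the bench under its handle.
Mind the look-alikes: they are no part of the job. There is more than one size of the magazine; the job needs the middle-sized.

How it is judged:
On the way:
1. the magazine has been pulled out of the socket, its tongue clear of the mouth (x of magazine in the frame of dock below -0.11 m), for 0.1 s.
At the end, for the whole second after the job is handed in: The magazine lies at rest in the tray, on its floor (underside within 4 mm of it), upright within 0.06 rad, lengthwise within 0.15 rad either way round, its middle within 10 mm of the tray's middle along each tray axis, let go (x of magazine_mid in the frame of tray between -0.01 and 0.01 m and y of magazine_mid in the frame of tray between -0.01 and 0.01 m and z of magazine_mid in the frame of tray below 0.009 m and angle between magazine's own z axis and vertical below 0.06 rad and angle between the x axis of magazine and the x axis of tray, either way round below 0.15 rad and linear speed of magazine below 0.02 m/s and contact force between magazine and tray above 0.3 N); the robot touches nothing.
It fails at once if the thumb pad is cracked: pressed with more than 20 N (contact force between the fingers and latch above 20 N).
It fails at once if the clip is forced: more than 30 N between magazine and dock while the tongue is in the socket (contact force between magazine and dock above 30 N and x of magazine in the frame of dock above -0.108 m).
It fails at once if the magazine is dropped or rammed into the tray: more than 30 N between them (contact force between magazine and tray above 30 N).
It fails at once if the die, the jar or the mallet is moved more than 30 mm (distance of any of die, jar, mallet from where it was at the start of the episode above 0.03 m).
It also fails if it takes over 70 s, if anything falls off the work surface, if the arm or the gripper's body presses on something with over 40 N, if the wrist force passes 120 N, or if a joint passes its speed limit or range.

## Robot

A 6-joint arm with a two-finger parallel gripper is mounted at the origin on the work surface. World frame = base frame: x ahead of the robot, y to its left, z up, the work surface at z = 0. Lengths are in m, angles in rad, forces in N, time in s.
With the tool pointing down it reaches from about 0.35 to 0.775 m from the base axis. Payload 7.3 kg.
Tool frame: the origin (TCP) lies at the centre of the arm's flange, where the gripper is bolted on; the fingertips stand 178 mm ahead of it and the grasp point (between the pads) lies 159 mm ahead of it; z points along the fingers, y is the line along which they close (so a half turn about z gives the same grasp; the last joint's range is limited). The gripper opens to 92 mm and grips with 3 to 60 N. Pads are 19 mm wide; open, the fingers measure 130 mm over their backs; the gripper's body (75 mm by 190 mm) begins 47 mm behind the grasp point.
Start: joints at [-1.352, 0.342, 1.524, -0, 1.275, -0.146], TCP at [0.187, -0.49, 0.405] pointing down, gripper open.
Joint ranges: [-2.53, 2.53], [-0.77, 2.02], [0.04, 2.7], [-1, 4.14], [0.28, 2.66], [-3.11, 3.11]. Speed limits (rad/s): [2.57, 2.57, 3.14, 3.14, 3.14, 3.14].

## Interface

Orientations are given as [roll, pitch, yaw] about the fixed x, y, z axes, in that order (R = Rz(yaw) Ry(pitch) Rx(roll)).
In Python, from cell import telemetry, vision, ticket gives the robot as it stands.
- The arm moves only by the shell command python3 -m crank 'ROWS' [FORCE]. ROWS is JSON, a list of rows, each a list of 5 numbers: the gripper command: -1 is shut, 1 is fully open, values between are in proportion, then the shift along the tool's x, y, z in mm, then the turn about the tool's z in rad. In form: [[fingers, dx, dy, dz, roll], ...]. A call has 1 to 12 rows; each row is the pose to reach, as a shift and turn from the pose commanded when the call began, along the tool's axes at that moment; what a row does not reach only later rows make up. A row lasts 1/12 s, in which the tool goes at most 41.7 mm and 7.16 degrees, less where a joint would pass 70% of its speed; a pose out of reach is approached as far as the arm can. A call with a gripper value outside its range is refused whole. The fingers move at their own pace and stop on an object; FORCE is the grip in N (left out, the last holds). Time passes only in rows, so rows that repeat a pose let the fingers close. It gives the time, the measured TCP pose, the force, the opening and the grip force at its end, in the units of the state.
- telemetry.observe(): the state, without advancing time (a new reading comes with each control period).
- vision.read_camera(name): name is "side" or "top"; returns (picture, depth): 400x640x3 uint8, red, green, blue; 400x640 float32, m along the optical axis (not along the pixel's ray), 0 where there is no reading.
- vision.get_calibration(name): a dict with "camera_matrix" (3x3 intrinsics, pixels), "rvec" (rotation vector, rad) and "tvec" (3), from world to camera coordinates, as OpenCV has them. Camera axes: x right, y down, z forward; pixel columns grow to the right and rows downward; lengths in m; the calibration is good to about 2 mm. A picture is of the moment at which its call begins. get_calibration takes no time and is no camera call.
- ticket.hand_in(): hands the job in; it is judged then, once.
The state is a dict: "time": time; "qpos": joint angles; "qvel": joint speeds; "joint_efforts": joint torques, N m; "tool_pos": TCP position; "tool_rot": TCP orientation; "contact_force": force on the tool from outside, world axes, zero at the start; "torque": the same for the moment, N m; "opening": finger opening in m; "grip_force": force on a finger pad.
Only numpy, scipy, OpenCV 4.12 (cv2) and the standard library are available. Lean on these libraries where they do the work, as an engineer would, in place of code of your own. Each camera call takes 0.05 s, during which the arm holds its last target. There are 200 camera calls.

## Working session

There is one attempt and no reset: what is moved stays moved. The work goes in short steps, Python scripts to look and compute and a shell command to move; the robot and the scene stay as the last step left them, time stands still between calls to the robot, and variables do not carry over. Pictures are saved under pics/ and viewed, at most 10 in all, crops included, and the job is handed in when it is done.

```bash
ls; mkdir -p pics
python3 - <<'E'
from cell import telemetry, vision
import cv2,numpy as np
for n in("top","side"):
    p,d=vision.read_camera(n); cv2.imwrite(f"pics/{n}0.png",p[:,:,::-1]); np.save(f"{n}0.npy",d)
    c=vision.get_calibration(n); print(n,c)
print(telemetry.observe())
E
```

```text
pics
top {'camera_matrix': array([[390.42285648,   0.        , 315.49220102],
       [  0.        , 390.42285648, 194.27868037],
       [  0.        ,   0.        ,   1.        ]]), 'rvec': array([ 2.19201453, -2.13131511,  0.09461664]), 'tvec': array([-0.02206989,  0.6230868 ,  0.99360421])}
side {'camera_matrix': array([[361.81577853,   0.        , 321.84910871],
       [  0.        , 361.81577853, 202.94855574],
       [  0.        ,   0.        ,   1.        ]]), 'rvec': array([ 2.10444554, -0.52139468,  0.25863464]), 'tvec': array([-0.55109387,  0.22373189,  0.63236468])}
{'time': 0.1, 'qpos': array([-1.35200703e+00,  3.42641948e-01,  1.52492365e+00, -1.30053888e-05,
        1.27541180e+00, -1.46008530e-01]), 'qvel': array([ 0.00071459, -0.00180214, -0.0017137 ,  0.00031293,  0.0002541 ,
       -0.00143882]), 'joint_efforts': array([ 1.60264401e-03, -4.32004130e+01, -2.44694245e+01,  7.18266447e-02,
        5.25573897e-02, -6.37243056e-05]), 'tool_pos': array([ 0.18728686, -0.49032419,  0.4041193 ]), 'tool_rot': array([-3.14022084e+00, -1.89161787e-04,  3.64801496e-01]), 'contact_force': array([-0.37823043, -0.43467588, -0.03345725]), 'torque': array([ 0.03707126, -0.03685134,  0.0101012 ]), 'grip_force': 0.0, 'opening': 0.09171844474633911}
```

View pics/top0.png

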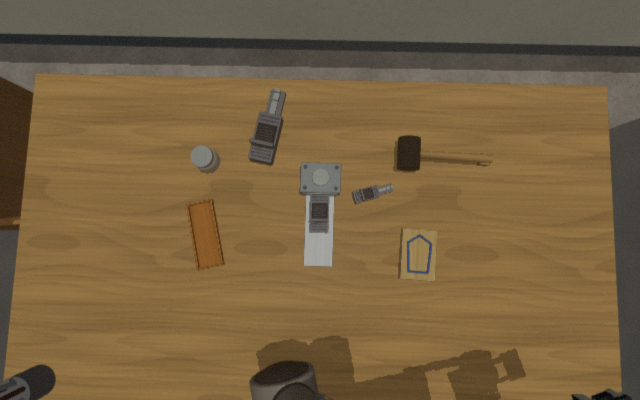

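View pics/side0.png

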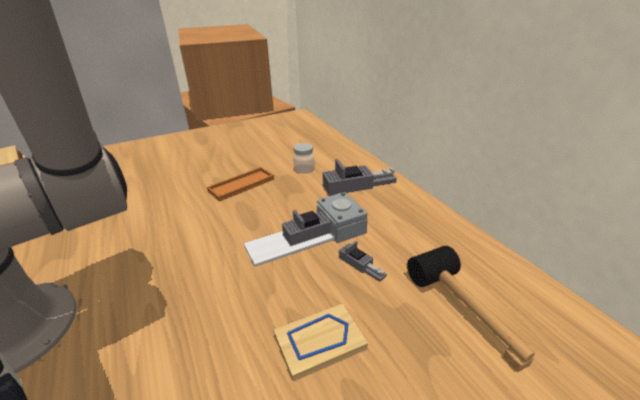

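The top view shows the dock with the middle-sized magazine at about (319,213), the apron running to (319,265), the tray at (206,235), the die at (419,255), and the two look-alikes at (267,128) and (372,193). The side view agrees with this. Next I'll enlarge the dock and tray.

```bash
cat > h.py <<'E'
from cell import vision
import cv2,numpy as np
def pt(n,u,v,z):
    c=vision.get_calibration(n);R=cv2.Rodrigues(c["rvec"])[0];t=c["tvec"]
    r=R.T@np.linalg.inv(c["camera_matrix"])@np.array([u,v,1.]);o=-R.T@t
    return o+r*(z-o[2])/r[2]
E
python3 - <<'E'
import cv2
p=cv2.imread("pics/top0.png")
a=cv2.resize(p[150:280,180:350],None,fx=4.5,fy=4.5,interpolation=cv2.INTER_CUBIC)
cv2.imwrite("pics/topcrop.png",a)
E
```

```text
(no output)
```

View pics/topcrop.png

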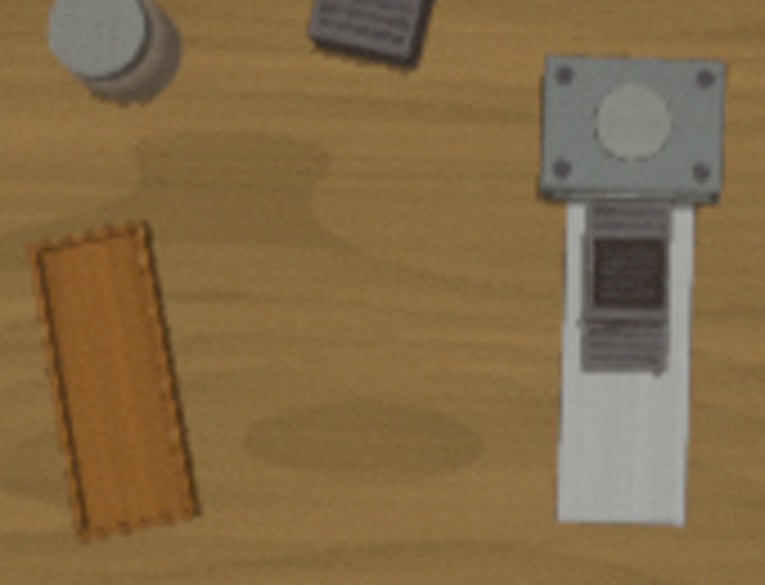

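The crop shows these corners:
- Apron: (558,521), (685,524), (565,203), (693,203).
- Housing top: (548,57), (725,62), (718,198), (541,193).
- Tray rim: (30,247), (147,222), (200,515), (82,540).

Run:
```python
from h import *
f=lambda u,v,z: pt("top",(u+.5)/4.5-.5+180,(v+.5)/4.5-.5+150,z)[:2]
def show(n,q,z):
    P=np.array([f(*a,z) for a in q]);print(n,P.round(4).tolist(),"mid",P.mean(0).round(4));return P
a=show("apron",[(558,521),(685,524),(693,203),(565,203)],.01)
h=show("house",[(548,57),(725,62),(718,198),(541,193)],.059)
t=show("tray",[(30,247),(147,222),(200,515),(82,540)],.016)
ang=lambda d:np.arctan2(d[1],d[0])
print("dock yaw apron edges",ang(a[2]-a[1]),ang(a[3]-a[0]),"cross",ang(a[0]-a[1])-np.pi/2,"house",ang(h[0]-h[3]),ang(h[1]-h[2]),ang(h[0]-h[1])-np.pi/2, "axis",ang(h[:2].mean(0)-a[:2].mean(0)))
print("tray yaw",ang(t[0]-t[3]),ang(t[1]-t[2]), np.linalg.norm(t[0]-t[3]),np.linalg.norm(t[0]-t[1]))
d=np.load("top0.npy")
print(d.shape)
c=vision.get_calibration("top");R=cv2.Rodrigues(c["rvec"])[0];K=np.linalg.inv(c["camera_matrix"])
for v in range(192,236,2):
    u=319.5; z=d[v,319]; w=R.T@(K@np.array([319,v,1.])*z-c["tvec"]); print(v,w.round(4))
```

```text
apron [[0.4366, 0.0217], [0.4371, -0.0527], [0.6258, -0.0528], [0.6237, 0.0235]] mid [ 0.5308 -0.0151]
house [[0.7026, 0.0337], [0.7024, -0.0677], [0.624, -0.0654], [0.6242, 0.0352]] mid [ 0.6633 -0.016 ]
tray [[0.5882, 0.34], [0.605, 0.2712], [0.4343, 0.2305], [0.4179, 0.2988]] mid [0.5113 0.2851]
dock yaw apron edges -0.0007555344520398337 0.009561628451523672 cross 0.006508751670211588 house -0.01830928360102468 -0.028531784739101455 -0.0023345758279158524 axis -0.005500158892119014
tray yaw 0.23746293615964975 0.23374716602961834 0.1752363898340312 0.07088116175671469
(400, 640)
192 [ 0.627  -0.0138  0.0573]
194 [ 0.6232 -0.0138  0.044 ]
196 [ 0.6181 -0.014   0.0422]
198 [ 0.6127 -0.0141  0.045 ]
200 [ 0.6077 -0.0143  0.0423]
202 [ 0.6024 -0.0144  0.0441]
204 [ 0.596  -0.0147  0.0594]
206 [ 0.591  -0.0148  0.0575]
208 [ 0.5855 -0.015   0.0629]
210 [ 0.5808 -0.0151  0.0582]
212 [ 0.5757 -0.0152  0.0576]
214 [ 0.5707 -0.0154  0.0561]
216 [ 0.5656 -0.0155  0.0564]
218 [ 0.56   -0.0157  0.0678]
220 [ 0.5548 -0.0159  0.0735]
222 [ 0.5508 -0.0159  0.0417]
224 [ 0.5455 -0.016   0.0459]
226 [ 0.5404 -0.0162  0.0441]
228 [ 0.5353 -0.0163  0.0464]
230 [ 0.5302 -0.0164  0.0464]
232 [ 0.5251 -0.0166  0.0441]
234 [ 0.52   -0.0166  0.013 ]
```

```bash
python3 -m crank '[[-1,15,-9,0,0],[-1,45,-26,0,0.05],[-1,80,-47,0,0.1],[-1,115,-67,0,0.15],[-1,150,-87,0,0.2],[-1,185,-108,0,0.25],[-1,220,-128,0,0.3],[-1,255,-148,0,0.365],[-1,290,-168,0,0.365],[-1,325,-189,0,0.365],[-1,355,-206,0,0.365],[-1,370,-215,0,0.365]]' 20
```

```text
time: 1.1
tool_pos: [0.4579, -0.1546, 0.4045]
tool_rot: [-3.141, -0.0, 0.003]
contact_force: [-1.7, -0.5, 0.9]
opening: 0.0162
grip_force: 0.0
```

```bash
python3 -m crank '[[-1,15,-20,5,0.003],[-1,40,-50,30,0.003],[-1,65,-80,60,0.003],[-1,90,-110,90,0.003],[-1,105,-130,105,0.003],[-1,113,-139,120,0.003],[-1,113,-139,130,0.003],[-1,113,-139,130,0.003],[-1,113,-139,130,0.003]]'
python3 - <<'E'
from h import *
from cell import telemetry
print(telemetry.observe())
p,d=vision.read_camera("side"); np.save("s1.npy",d)
a=cv2.resize(p[130:290,240:400],None,fx=3.7,fy=3.7,interpolation=cv2.INTER_CUBIC)
p,d=vision.read_camera("top")
b=cv2.resize(p[150:280,285:355],None,fx=4.5,fy=4.5,interpolation=cv2.INTER_CUBIC)
h=np.zeros((592,a.shape[1]+b.shape[1]-107,3),np.uint8)
h=np.zeros((592,592+200,3),np.uint8);h[:,:592]=a[:592,:592]; h[:585,592:]=b[:,55:255];cv2.imwrite("pics/c1.png",h[:,:,::-1])
E
```

```text
time: 1.85
tool_pos: [0.5689, -0.0191, 0.2744]
tool_rot: [3.141, 0.002, -0.003]
contact_force: [-0.0, -0.7, 1.1]
opening: 0.0003
grip_force: 0.0
{'time': 1.85, 'qpos': array([-1.68143000e-01,  5.53023836e-01,  1.57159804e+00, -5.25757549e-04,
        1.01874995e+00,  1.40619331e+00]), 'qvel': array([-0.01730028, -0.0337602 , -0.01849099,  0.00144824,  0.00262377,
        0.00293945]), 'joint_efforts': array([ 8.64289440e-01, -4.84110868e+01, -2.03057957e+01,  9.05106752e-02,
       -1.15654666e-01,  5.67299605e-03]), 'tool_pos': array([ 0.56885993, -0.01913227,  0.27436736]), 'tool_rot': array([ 3.14144308e+00,  1.82845400e-03, -3.26399819e-03]), 'contact_force': array([-0.0366874 , -0.66625643,  1.12619721]), 'torque': array([ 0.02672626, -0.01907261,  0.01097478]), 'grip_force': 0.0, 'opening': 0.00026741761404730274}
```

View pics/c1.png

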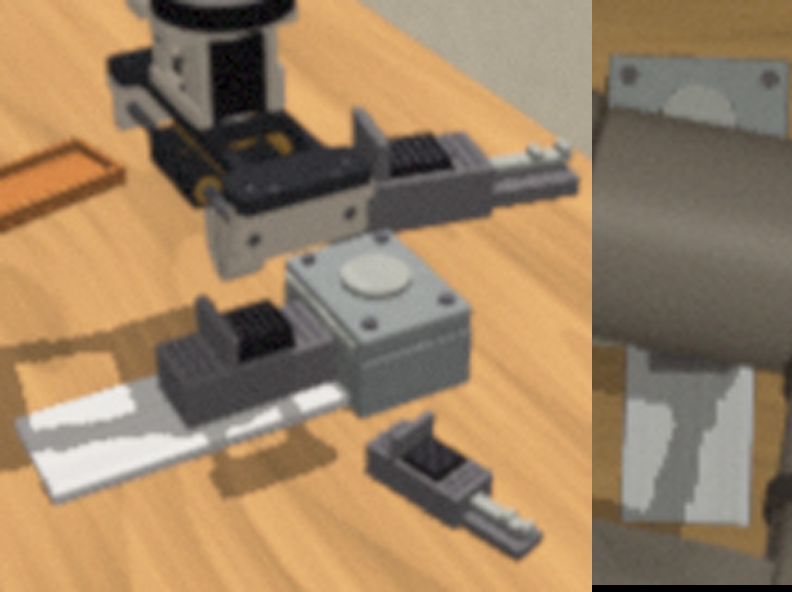

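The crop shows the gripper above the magazine, the ridge at about (218,330) and the button at (262,330). I can't tell which part is the fingertips, so I'll project the expected tip position.

Run:
```python
from h import *
from cell import telemetry
print(telemetry.observe()["tool_pos"])
c=vision.get_calibration("side")
P=np.array([[.569,-.019,.096],[.569,-.019,.162],[.569,-.019,.274],[.578,-.038,.096],[.56,-.038,.096],[.5595,-.0155,.07],[.5555,-.0395,.07],[.5555,.0085,.07],[.5735,-.0155,.057]])
u=cv2.projectPoints(P,c["rvec"],c["tvec"],c["camera_matrix"],None)[0][:,0]
print(((u-[240,130]+.5)*3.7-.5).round(0).tolist())
```

```text
[ 0.56914802 -0.01971124  0.275945  ]
[[238.0, 274.0], [233.0, 175.0], [223.0, -17.0], [266.0, 286.0], [238.0, 295.0], [223.0, 312.0], [234.0, 335.0], [200.0, 294.0], [245.0, 324.0]]
```

```bash
python3 -m crank '[[-1,3,-4,10,-0.003],[-1,3,-4,20,-0.003],[-1,3,-4,24,-0.003],[-1,3,-4,25,-0.003],[-1,3,-4,25,-0.003],[-1,3,-4,25,-0.003]]' && python3 -m crank '[[-1,0,0,2,0],[-1,0,0,4,0],[-1,0,0,6,0],[-1,0,0,7,0],[-1,0,0,7,0],[-1,0,0,7,0]]'
```

```text
time: 2.45
tool_pos: [0.5723, -0.0148, 0.2497]
tool_rot: [3.141, 0.0, -0.0]
contact_force: [0.3, -0.3, 0.3]
opening: 0.0003
grip_force: 0.0
time: 2.95
tool_pos: [0.5723, -0.0146, 0.2426]
tool_rot: [3.142, 0.0, -0.0]
contact_force: [0.5, -0.2, 0.1]
opening: 0.0005
grip_force: 0.0
```

```bash
for i in 1 2 3; do python3 -m crank '[[-1,0,0,1,0],[-1,0,0,2,0],[-1,0,0,2,0],[-1,0,0,2,0]]' | egrep 'pos|force'; done
```

```text
tool_pos: [0.5723, -0.0146, 0.2407]
contact_force: [-0.4, -0.1, 0.1]
grip_force: 0.0
tool_pos: [0.5723, -0.0146, 0.2386]
contact_force: [-0.2, 0.1, -0.5]
grip_force: 0.0
tool_pos: [0.5723, -0.0146, 0.2366]
contact_force: [-1.3, -0.1, 0.5]
grip_force: 0.0
```

```bash
for i in 1 2 3 4; do python3 -m crank '[[-1,0,0,0.5,0],[-1,0,0,1,0],[-1,0,0,1,0],[-1,0,0,1,0]]' | egrep 'pos|contact'; done
```

```text
tool_pos: [0.5723, -0.0146, 0.2356]
contact_force: [-0.3, -0.3, -1.0]
tool_pos: [0.5724, -0.0146, 0.235]
contact_force: [-0.6, 0.1, 3.2]
tool_pos: [0.5724, -0.0147, 0.2339]
contact_force: [-1.3, -0.4, 5.4]
tool_pos: [0.5724, -0.0147, 0.233]
contact_force: [-1.7, 0.5, 6.6]
```

```bash
for i in 1 2 3 ; do python3 -m crank '[[-1,0,0,0.5,0],[-1,0,0,1,0],[-1,0,0,1,0],[-1,0,0,1,0]]' | egrep 'pos|contact'; done
```

```text
tool_pos: [0.5724, -0.0147, 0.2321]
contact_force: [-2.0, 0.3, 7.4]
tool_pos: [0.5724, -0.0146, 0.2313]
contact_force: [-2.3, 0.1, 8.6]
tool_pos: [0.5724, -0.0147, 0.2305]
contact_force: [-2.5, 0.0, 10.0]
```

```bash
for i in 1 2 ; do python3 -m crank '[[-1,0,0,0.3,0],[-1,0,0,0.5,0],[-1,0,0,0.5,0],[-1,0,0,0.5,0]]' | egrep 'pos|contact'; done
```

```text
tool_pos: [0.5724, -0.0146, 0.2304]
contact_force: [-4.0, -0.0, 10.9]
tool_pos: [0.5724, -0.0147, 0.2303]
contact_force: [-4.5, 1.2, 15.5]
```

```bash
python3 -m crank '[[-1,-0.5,0,-0.2,0],[-1,-1,0,-0.2,0],[-1,-1.5,0,-0.2,0],[-1,-2,0,-0.2,0]]' | egrep 'pos|contact'; python3 -m crank '[[-1,-0.5,0,0,0],[-1,-1,0,0,0],[-1,-1.5,0,0,0],[-1,-2,0,0,0]]' | egrep 'pos|contact'
```

```text
tool_pos: [0.5713, -0.0146, 0.2304]
contact_force: [2.1, 1.5, 10.7]
tool_pos: [0.5704, -0.0147, 0.2309]
contact_force: [6.3, 2.2, 9.0]
```

```bash
python3 -m crank '[[-1,0,0,0.3,0],[-1,0,0,0.6,0],[-1,0,0,0.6,0]]' | egrep 'pos|contact';  python3 -m crank '[[-1,-0.5,0,0.2,0],[-1,-1,0,0.2,0],[-1,-1,0,0.2,0]]' | egrep 'pos|contact'
```

```text
tool_pos: [0.5704, -0.0146, 0.2304]
contact_force: [5.9, 1.3, 9.8]
tool_pos: [0.5696, -0.0147, 0.2304]
contact_force: [6.3, 1.0, 10.4]
```

```bash
python3 -m crank '[[-1,-0.5,0,0.3,0],[-1,-1,0,0.3,0],[-1,-1,0,0.3,0]]' | egrep 'pos|contact';  python3 -m crank '[[-1,-0.5,0,0,0],[-1,-1,0,0,0],[-1,-1,0,0,0]]' | egrep 'pos|contact'; python3 -m crank '[[-1,-0.5,0,0,0],[-1,-1,0,0,0],[-1,-1,0,0,0]]' | egrep 'pos|contact'
```

```text
tool_pos: [0.5689, -0.0148, 0.2304]
contact_force: [7.9, 1.0, 11.3]
tool_pos: [0.5679, -0.0149, 0.2304]
contact_force: [7.1, 0.0, 10.1]
tool_pos: [0.5669, -0.0149, 0.2304]
contact_force: [6.4, 0.7, 11.0]
```

```bash
python3 -m crank '[[-1,-0.7,0,0.2,0],[-1,-1.4,0,0.2,0],[-1,-2.1,0,0.2,0],[-1,-2.8,0,0.2,0],[-1,-3.5,0,0.2,0],[-1,-4,0,0.2,0]]' | egrep 'pos|contact'
python3 - <<'E'
from h import *
p,d=vision.read_camera("side")
a=cv2.resize(p[170:270,240:380],None,fx=5.7,fy=5.7,interpolation=cv2.INTER_CUBIC);cv2.imwrite("pics/c2.png",a[:,:,::-1])
E
```

```text
tool_pos: [0.5631, -0.015, 0.2303]
contact_force: [7.0, -0.5, 10.9]
```

View pics/c2.png

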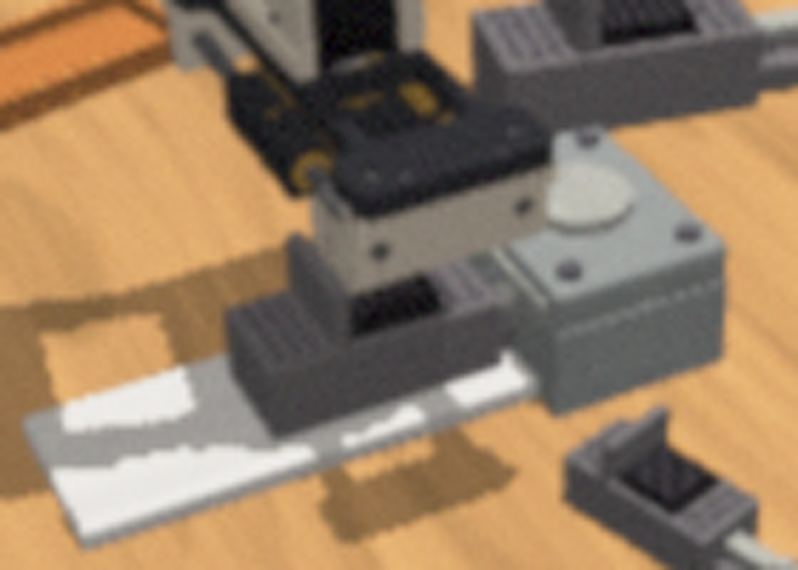

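The magazine's near bottom corner has moved from side pixel (290.8,244.9) to (288.8,246.0), so it is sliding out. The fingertip sits on the black pad against the ridge. I'll keep pulling.

```bash
for i in 1 2; do python3 -m crank '[[-1,-1,0,0.1,0],[-1,-2,0,0.1,0],[-1,-3,0,0.1,0],[-1,-4,0,0.1,0],[-1,-5,0,0.1,0]]' | egrep 'pos|contact'; done
```

```text
tool_pos: [0.5582, -0.0151, 0.2303]
contact_force: [8.0, 0.8, 11.8]
tool_pos: [0.5533, -0.0151, 0.2303]
contact_force: [6.9, 0.2, 12.5]
```

```bash
for i in 1 2 3; do python3 -m crank '[[-1,-1.2,0,0,0],[-1,-2.4,0,0,0],[-1,-3.6,0,0,0],[-1,-4.8,0,0,0],[-1,-6,0,0,0]]' | egrep 'pos|contact'; done
```

```text
tool_pos: [0.5474, -0.0151, 0.2303]
contact_force: [8.0, -0.2, 11.9]
tool_pos: [0.5414, -0.0151, 0.2303]
contact_force: [7.1, -0.6, 12.7]
tool_pos: [0.5354, -0.0151, 0.2303]
contact_force: [8.4, -0.4, 13.4]
```

```bash
for i in 1 2 3; do python3 -m crank '[[-1,-1.5,0,0,0],[-1,-3,0,0,0],[-1,-4.5,0,0,0],[-1,-6,0,0,0],[-1,-7.5,0,0,0],[-1,-9,0,0,0],[-1,-10.5,0,0,0],[-1,-12,0,0,0]]' | egrep 'pos|contact'; done
```

```text
tool_pos: [0.5235, -0.0151, 0.2303]
contact_force: [9.1, 0.6, 13.0]
tool_pos: [0.5116, -0.0152, 0.2303]
contact_force: [8.6, -0.1, 13.7]
tool_pos: [0.4997, -0.0152, 0.2303]
contact_force: [8.7, 0.0, 13.7]
```

```bash
python3 -m crank '[[-1,-2,0,0,0],[-1,-2,0,-1,0],[-1,0,0,-3,0],[-1,1,0,-10,0],[-1,1,0,-30,0],[1,1,0,-60,0],[1,1,0,-80,0],[1,1,0,-90,0],[1,1,0,-90,0],[1,1,0,-90,0],[1,1,0,-90,0]]' 20
python3 - <<'E'
from h import *
for n in("side","top"):
    p,d=vision.read_camera(n);np.save(n+"3.npy",d);cv2.imwrite(f"pics/{n}3.png",p[:,:,::-1])
p=cv2.imread("pics/side3.png")
cv2.imwrite("pics/c3.png",cv2.resize(p[170:275,235:375],None,fx=5.7,fy=5.7,interpolation=cv2.INTER_CUBIC))
E
```

```text
time: 14.42
tool_pos: [0.4969, -0.0145, 0.3163]
tool_rot: [-3.141, 0.002, -0.0]
contact_force: [0.5, -0.6, -0.5]
opening: 0.0354
grip_force: 0.0
```

View pics/c3.png

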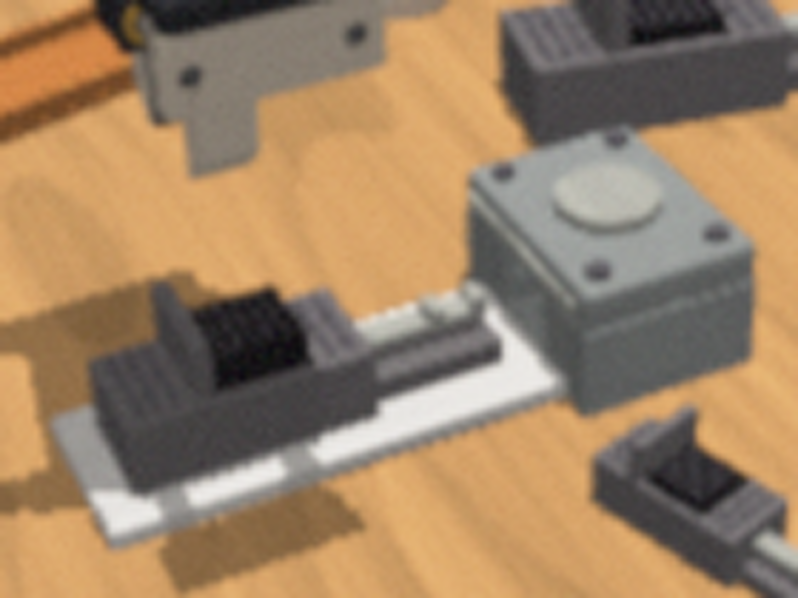

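The magazine is fully out and upright on the apron. Its body's bottom corners are at crop (143,490) and (378,412), its top-left corner is at (92,363), and the tongue end is at (500,358).

Run:
```python
from h import *
f=lambda u,v,z: pt("side",(u+.5)/5.7-.5+235,(v+.5)/5.7-.5+170,z)[:2].round(4)
a,b=f(143,490,.01),f(378,412,.01)
print("rear,front near bottom",a,b,np.arctan2(*(b-a)[::-1]),np.linalg.norm(b-a))
print("ridge top ends",f(158,283,.07),f(200,330,.07),"top rear near/far",f(126,415,.044),f(92,362,.044))
print("apron corner",f(110,545,.01),f(57,422,.01),"house top",f(590,300,.059))
c=vision.get_calibration("top")
print(cv2.projectPoints(np.array([[.45,-.0155,.044],[.6,-.0155,.02]]),c["rvec"],c["tvec"],c["camera_matrix"],None)[0])
```

```text
rear,front near bottom [ 0.4534 -0.0352] [ 0.5497 -0.0357] -0.005192061340343709 0.09630129801825098
ridge top ends [0.4805 0.0057] [ 0.4842 -0.0294] top rear near/far [ 0.4521 -0.0314] [0.4509 0.0047]
apron corner [ 0.433  -0.0577] [0.4368 0.0184] house top [ 0.6257 -0.0687]
[[[317.7573275  261.55816036]]

 [[319.42029268 203.65036632]]]
```

```bash
python3 -m crank '[[1,5,0,0,0],[1,8,0,0,0],[1,8,0,15,0],[1,8,0,15,0],[1,8,0,15,0],[1,8,0,15,0],[1,8,0,15,0],[1,8,0,15,0]]'
```

```text
time: 15.18
tool_pos: [0.5054, -0.0146, 0.3029]
tool_rot: [3.141, -0.001, -0.0]
contact_force: [-0.3, -0.0, 0.2]
opening: 0.0912
grip_force: 0.0
```

Run:
```python
from h import *
d=np.load("top3.npy");c=vision.get_calibration("top");R=cv2.Rodrigues(c["rvec"])[0];K=np.linalg.inv(c["camera_matrix"])
v,u=np.mgrid[200:270,285:355]
w=(np.stack([u,v,1+0*u],-1)@K.T*d[200:270,285:355,None]-c["tvec"])@R
m=(w[...,2]>.03)&(w[...,2]<.05)&(w[...,0]<.48)
print(m.sum(),w[m].min(0).round(4),w[m].max(0).round(4),w[m].mean(0).round(4))
```

```text
Traceback (most recent call last):
ValueError: zero-size array to reduction operation minimum which has no identity
```

```bash
python3 -m crank '[[1,2,0,10,0],[1,2,0,30,0],[1,2,0,50,0],[1,2,0,70,0],[1,2,0,85,0],[1,2,0,94,0],[1,2,0,99,0],[1,2,0,99,0],[1,2,0,99,0],[1,2,0,99,0]]' && python3 -m crank '[[0.35,0,0,0,0],[0.3,0,0,0,0],[0.25,0,0,0,0],[0.2,0,0,0,0],[0.15,0,0,0,0],[0.1,0,0,0,0],[0.05,0,0,0,0],[0,0,0,0,0],[-0.05,0,0,0,0],[-0.1,0,0,0,0],[-0.2,0,0,0,0],[-0.2,0,0,0,0]]' 20
```

```text
time: 16.02
tool_pos: [0.5077, -0.0147, 0.2042]
tool_rot: [3.141, -0.002, -0.0]
contact_force: [-0.2, -0.8, 0.2]
opening: 0.0916
grip_force: 0.0
time: 17.02
tool_pos: [0.5074, -0.0147, 0.2034]
tool_rot: [3.141, -0.0, -0.0]
contact_force: [-0.4, -1.8, 0.2]
opening: 0.0479
grip_force: 20.0
```

```bash
python3 -m crank '[[-0.3,0,0,0,0],[-0.3,0,0,-2,0],[-0.3,0,0,-6,0],[-0.3,0,0,-12,0],[-0.3,0,0,-22,0],[-0.3,0,0,-34,0],[-0.3,0,0,-46,0],[-0.3,0,0,-56,0],[-0.3,0,0,-60,0],[-0.3,0,0,-60,0],[-0.3,0,0,-60,0]]' 30;  python3 - <<'E'
from h import *
p,d=vision.read_camera("side")
a=cv2.resize(p[130:270,225:375],None,fx=4.2,fy=4.2,interpolation=cv2.INTER_CUBIC);cv2.imwrite("pics/c4.png",a[:,:,::-1])
E
```

```text
time: 17.93
tool_pos: [0.5072, -0.0146, 0.2635]
tool_rot: [3.141, -0.0, -0.0]
contact_force: [0.0, -0.2, -3.1]
opening: 0.0477
grip_force: 30.0
```

View pics/c4.png

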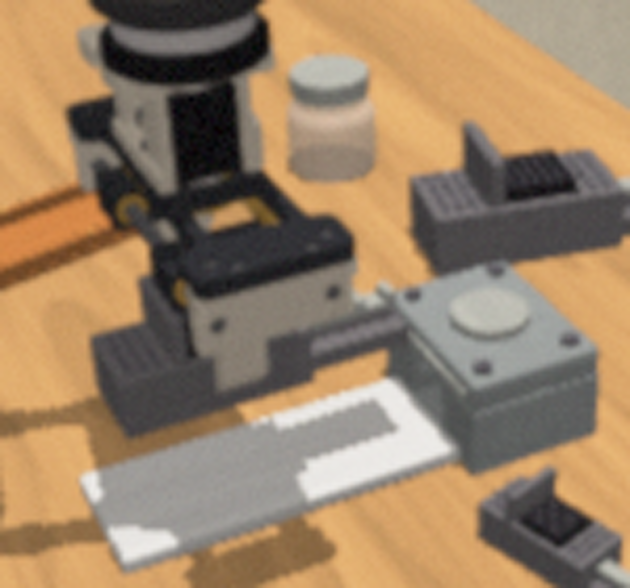

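The magazine is held level, clear of the apron, and the finger sits just ahead of mid-body. I'll refine the tray pose by segmenting the first top picture.

Run:
```python
from h import *
p=cv2.imread("pics/top0.png")[190:280,180:235]
hsv=cv2.cvtColor(p,cv2.COLOR_BGR2HSV)
print(hsv[45,26],hsv[45,50],hsv[5,5])
s=hsv[...,1].astype(int); m=((s>(int(hsv[45,26,1])+int(hsv[45,50,1]))/2)&(hsv[...,0]<17)).astype(np.uint8)
m=cv2.morphologyEx(m,cv2.MORPH_CLOSE,np.ones((5,5)))
n,l,st,ce=cv2.connectedComponentsWithStats(m);k=1+st[1:,4].argmax()
v,u=np.where(l==k)
W=np.array([pt("top",a+180,b+190,.016)[:2] for a,b in zip(u,v)],np.float32)
r=cv2.minAreaRect(W*1000);print(st[k],r,W.mean(0))
C=np.cov(W.T);e,V=np.linalg.eigh(C);print(np.arctan2(*V[::-1,1]),np.sqrt(12*e))
```

```text
[ 14 172 139] [ 18 139 132] [ 18 145 132]
[   6    9   38   71 1838] ((511.97381591796875, 286.85113525390625), (178.2994842529297, 73.66972351074219), 13.444009780883789) [0.5108815  0.28631467]
-2.912355955607483 [0.07263342 0.17750487]
```

```bash
python3 -m crank '[[-0.3,-1,-10,0,0],[-0.3,-3,-35,0,0],[-0.3,-5,-65,0,-0.03],[-0.3,-7,-95,0,-0.06],[-0.3,-9,-125,0,-0.09],[-0.3,-11,-155,0,-0.12],[-0.3,-13,-185,0,-0.15],[-0.3,-15,-215,0,-0.18],[-0.3,-17,-245,0,-0.21],[-0.3,-19,-275,0,-0.232],[-0.3,-20,-290,0,-0.232],[-0.3,-20,-295,0,-0.232]]' 30;python3 -m crank '[[-0.3,0,0,10,0],[-0.3,0,0,20,0],[-0.3,0,0,25,0],[-0.3,0,0,25,0],[-0.3,0,0,25,0]]';  python3 - <<'E'
from h import *
p,d=vision.read_camera("side"); cv2.imwrite("pics/side5.png",p[:,:,::-1])
a=cv2.resize(p[110:220,160:320],None,fx=4.9,fy=4.9,interpolation=cv2.INTER_CUBIC);cv2.imwrite("pics/c5.png",a[:,:,::-1])
E
```

```text
time: 18.98
tool_pos: [0.4862, 0.2834, 0.2626]
tool_rot: [-3.141, 0.001, 0.235]
contact_force: [-0.0, -0.5, -2.7]
opening: 0.0478
grip_force: 30.0
time: 19.4
tool_pos: [0.4875, 0.2794, 0.2376]
tool_rot: [3.141, 0.002, 0.23]
contact_force: [-0.3, 0.1, -2.4]
opening: 0.0474
grip_force: 30.0
```

View pics/c5.png

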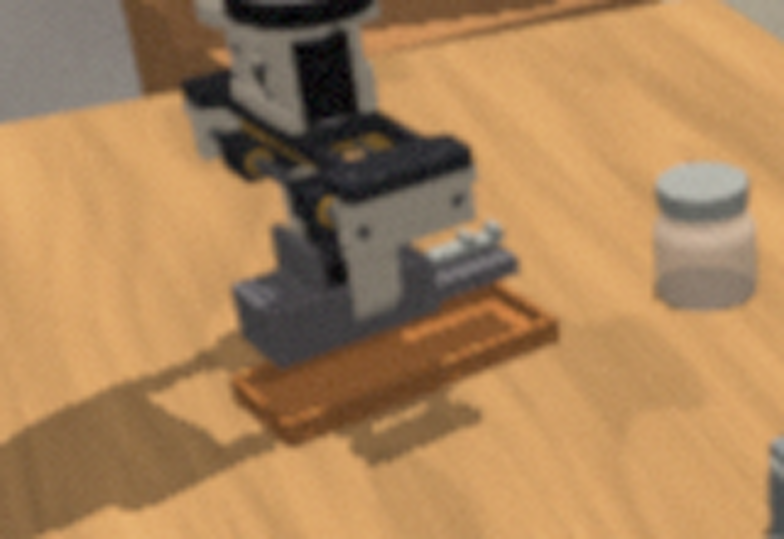

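The magazine hangs just above the tray, lined up with it. Its rear near bottom corner is at crop (285,366) and the tongue tip bottom is at (518,270). The tray rim corners are at (235,380), (290,425), (558,322) and (503,288). I'll compare these with the model.

Run:
```python
from h import *
c=vision.get_calibration("side")
def pr(o,yaw,L):
    C,S=np.cos(yaw),np.sin(yaw)
    P=np.array([[o[0]+C*x-S*y,o[1]+S*x+C*y,o[2]+z] for x,y,z in L])
    u=cv2.projectPoints(P,c["rvec"],c["tvec"],c["camera_matrix"],None)[0][:,0]
    return ((u-[160,110]+.5)*4.9-.5).round(0).tolist()
print("tray rim: rear-far, rear-near, front-near, front-far",pr((.511,.286,0),.232,[(-.089,.035,.016),(-.089,-.035,.016),(.089,-.035,.016),(.089,.035,.016)]))
z=.2376-.178-.016
t=np.array([.4875,.2794]);o=t-.005*np.array([np.cos(.23),np.sin(.23)])
print("mag rear-near bottom, rear-far top,front-near bottom, tongue tip near bottom",pr((*o,z),.23,[(-.05,-.024,0),(-.05,.024,.034),(.05,-.024,0),(.108,-.016,0)]))
```

```text
tray rim: rear-far, rear-near, front-near, front-far [[231.0, 377.0], [289.0, 426.0], [562.0, 318.0], [498.0, 278.0]]
mag rear-near bottom, rear-far top,front-near bottom, tongue tip near bottom [[287.0, 369.0], [235.0, 282.0], [448.0, 309.0], [526.0, 272.0]]
```

The poses agree to within about 2 mm, so I'll lower it.

```bash
python3 -m crank '[[-0.3,0,-1,6,0],[-0.3,0,-1,14,0],[-0.3,0,-1,21,0],[-0.3,0,-1,25,0],[-0.3,0,-1,25,0],[-0.3,0,-1,25,0]]';python3 -m crank '[[-0.3,0,0,2,0],[-0.3,0,0,4,0],[-0.3,0,0,6,0],[-0.3,0,0,8,0],[-0.3,0,0,8,0],[-0.3,0,0,8,0]]'|egrep 'pos|cont';python3 -m crank '[[-0.3,0,0,1,0],[-0.3,0,0,2,0],[-0.3,0,0,3,0],[-0.3,0,0,4,0],[-0.3,0,0,4,0]]'|egrep 'pos|cont'
```

```text
time: 19.95
tool_pos: [0.487, 0.2814, 0.2129]
tool_rot: [3.141, 0.001, 0.232]
contact_force: [1.0, 0.0, -2.2]
opening: 0.0475
grip_force: 30.0
tool_pos: [0.4871, 0.2813, 0.2053]
contact_force: [-0.1, -0.9, -3.1]
tool_pos: [0.4871, 0.2813, 0.2011]
contact_force: [-0.4, 0.7, -3.2]
```

```bash
for i in 1 2 3; do python3 -m crank '[[-0.3,0,0,0.4,0],[-0.3,0,0,0.8,0],[-0.3,0,0,0.8,0],[-0.3,0,0,0.8,0]]'|egrep 'pos|cont';done
```

```text
tool_pos: [0.4871, 0.2814, 0.2006]
contact_force: [-0.2, 0.3, -3.0]
tool_pos: [0.4871, 0.2814, 0.1998]
contact_force: [0.3, -0.2, -2.5]
tool_pos: [0.4871, 0.2813, 0.199]
contact_force: [-0.4, -0.5, -2.9]
```

```bash
for i in 1 2; do python3 -m crank '[[-0.3,0,0,0.3,0],[-0.3,0,0,0.6,0],[-0.3,0,0,0.6,0],[-0.3,0,0,0.6,0]]'|egrep 'pos|cont';done
```

```text
tool_pos: [0.4872, 0.2813, 0.1984]
contact_force: [0.2, 0.2, -2.3]
tool_pos: [0.4871, 0.2813, 0.1984]
contact_force: [-1.5, -0.4, 6.3]
```

```bash
python3 -m crank '[[0.04,0,0,-0.5,0],[0.08,0,0,-0.5,0],[0.15,0,0,-0.5,0],[0.25,0,0,-0.5,0],[0.4,0,0,-0.5,0],[0.6,0,0,-0.5,0],[0.6,0,0,-0.5,0],[0.6,0,0,-0.5,0]]' 10; python3 -m crank '[[0.6,0,0,-5,0],[0.6,0,0,-20,0],[0.6,0,0,-45,0],[0.6,0,0,-80,0],[0.6,0,0,-115,0],[0.6,0,0,-150,0],[0.6,0,0,-170,0],[0.6,0,0,-180,0],[0.6,0,0,-180,0]]';python3 -m crank '[[0.6,0,20,0,0],[0.6,0,50,0,0],[0.6,0,85,0,0],[0.6,0,120,0,0],[0.6,0,155,0,0],[0.6,0,190,0,0],[0.6,0,225,0,0],[0.6,0,250,0,0],[0.6,0,260,0,0],[0.6,0,260,0,0],[0.6,0,260,0,0]]'
python3 - <<'E'
from h import *
p,d=vision.read_camera("top"); cv2.imwrite("pics/top6.png",p[:,:,::-1])
a=cv2.resize(p[185:285,175:245],None,fx=5.8,fy=5.8,interpolation=cv2.INTER_CUBIC)
q,d=vision.read_camera("side"); b=cv2.resize(q[150:220,195:285],None,fx=4,fy=4,interpolation=cv2.INTER_CUBIC)
h=np.zeros((580,406+360,3),np.uint8);h[:,:406]=a;h[:280,406:]=b
cv2.imwrite("pics/c6.png",h[:,:,::-1])
E
```

```text
time: 23.2
tool_pos: [0.4872, 0.2814, 0.1983]
tool_rot: [3.142, -0.0, 0.232]
contact_force: [0.0, 0.1, 0.2]
opening: 0.0731
grip_force: 0.0
time: 23.95
tool_pos: [0.4873, 0.2815, 0.3808]
tool_rot: [-3.141, -0.005, 0.232]
contact_force: [-0.6, -0.5, 0.3]
opening: 0.0736
grip_force: 0.0
time: 24.87
tool_pos: [0.5466, 0.0286, 0.377]
tool_rot: [-3.14, 0.002, 0.231]
contact_force: [0.6, 0.6, -0.1]
opening: 0.0733
grip_force: 0.0
```

View pics/c6.png

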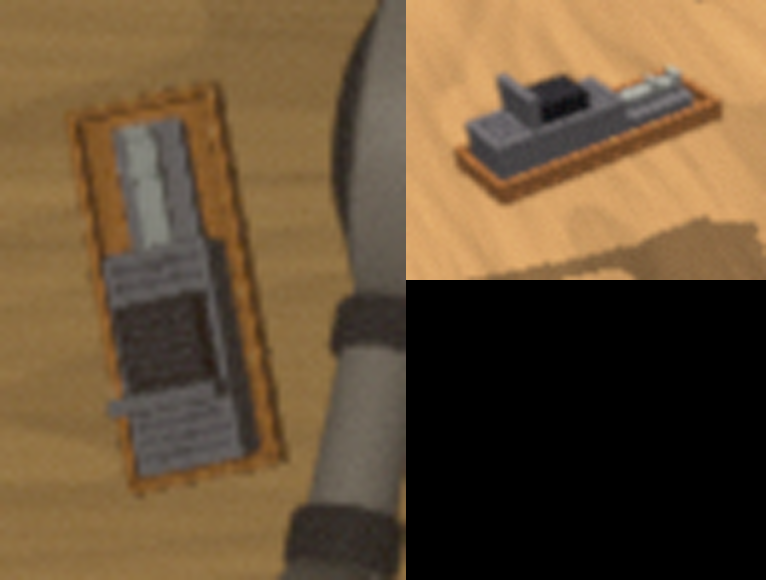

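The magazine lies flat and upright inside the tray walls, with its tongue at (155,125) and its rear at (190,470) in the crop. The gripper is clear, so I'm handing in.

```bash
python3 -c "
from cell import ticket
print(ticket.hand_in())"
```

```text
the job is handed in; nothing more can be done
None
```

I pulled the magazine out with its button held down (11–14 N during most of the pull), laid it flat and upright in the tray, and handed the job in at about 25 s; no verdict came back.

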